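# Set the fence slider against the posted stop

### The job

Set the fence for the next panel: with closed fingertips press down the pad in the middle of the dark slider to free its brake, then keep it pressed and push the slider along the track until it stands against the stop block that has the round post on top. Then lift off so that the pad springs up and the slider stays there. Only press and push, gently: do not grip the slider, do not force it along while its brake is holding, and leave the tools and containers as they are.

Things in the scene. Friction and masses are not known exactly. Their poses are not given: they have to be found in the camera images.
- track: Aluminium fence track fixed to the bench, 560 mm long (its own y), 50 mm wide (its x), top 16 mm above the bench. Origin: centre of its underside, on the bench. A dark slot runs along its top.
- slider: Dark steel slider, 90 mm along the track, 50 mm wide, axes as the track; moves only along the track's y. Origin: its middle, on the track's top (16 mm above the bench). A raised block 22 mm long at each end, tops 61 mm above the bench; the 46 mm gap between them holds the pad and is open to both sides. Its brake holds against about 15 N; with the pad down it slides at 1 to 2 N.
- pad_top (a point): Centre of the top of the grey brake pad in the slider's middle (38 mm across the track by 42 mm along it). 52 mm above the bench when up, 9 mm below the tops of the end blocks.
- pad (a joint): How far the pad is pressed down, m: 0 up (brake on), 0.008 fully down. A spring: it starts to go down at about 13 N, when the brake frees (within the first 1 mm), and is fully down at about 18 N; 4 to 6 mm is a good depth. It springs up when let go.
- stop_post: The marked stop: aluminium block fixed on the track near one end (either end), 30 mm along the track, 50 mm wide, 34 mm high, with a round steel post 18 mm thick and 26 mm high on its top (post top 76 mm above the bench). Origin: centre of its underside, on the track's top. When the slider stands against it their origins are 60 mm apart.
- stop_plain: The other stop, near the other end of the track: the same block without a post, flat on top. Not wanted now.
- gouge_a: A carver's gouge lying loose on the panel beyond the track: wooden handle 24 mm square and 120 mm long, thin steel blade 80 to 110 mm long. Origin under the middle part of the tool; x points to the blade tip. Leave it alone.
- gouge_b: A carver's gouge lying loose on the panel beyond the track: wooden handle 24 mm square and 120 mm long, thin steel blade 80 to 110 mm long. Origin under the middle part of the tool; x points to the blade tip. Leave it alone.
- gouge_c: A carver's gouge lying loose on the bench on the robot's side of the track: wooden handle 24 mm square and 120 mm long, thin steel blade 80 to 110 mm long. Origin under the middle part of the tool; x points to the blade tip. Leave it alone.
- stone: Loose dark sharpening stone, 150 x 50 x 26 mm, on the robot's side of the track. Origin under its centre. Leave it alone.
- tub: Small white tub with a black cap, 56 mm wide, 46 mm high, loose on the robot's side of the track. Origin under its centre. Leave it alone.
- mallet: Loose wooden mallet lying on the bench on the robot's right, head 60 x 110 x 60 mm. Leave it alone.
- spray: White bottle with a red cap, 70 mm wide, 190 mm high, standing loose on the robot's left. Leave it alone.

How it is judged:
By the outcome, as a careful person would: the job done as asked, in the order asked, and still so for the second after the job is handed in, with the robot touching nothing.
It also fails if it takes over 35 s, if anything falls off the work surface, if the arm or the gripper's body presses on something with over 40 N, if the wrist force passes 120 N, or if a joint passes its speed limit or range.

### The arm

A 7-joint arm with a two-finger parallel gripper is mounted at the origin on the work surface. World frame = base frame: x ahead of the robot, y to its left, z up, the work surface at z = 0. Lengths are in m, angles in rad, forces in N, time in s.
With the tool pointing down it reaches from about 0.425 to 0.925 m from the base axis. Payload 6.8 kg.
Tool frame: the origin (TCP) lies on the front face of the gripper's body, between the roots of the fingers; the fingertips stand 73 mm ahead of it and the grasp point (between the pads) lies 54 mm ahead of it (env.nose_length is the distance from the TCP to the fingertips, in m); z points along the fingers, y is the line along which they close (so a half turn about z gives the same grasp; the last joint's range is limited). The gripper opens to 85 mm and grips with 20 to 120 N. Pads are 22 mm wide; open, the fingers measure 114 mm over their backs; the gripper's body (76 mm by 85 mm) begins 54 mm behind the grasp point. The pads swing forward as they close: fully open they stand 13 mm farther back than shut.
Start: joints at [1.058, 0.477, 0.022, 1.555, -0.011, 1.109, -0.083], TCP at [0.266, -0.62, 0.304] pointing down, gripper open.
Joint ranges: [-2.96, 2.96], [-0.34, 2.1], [-1.41, 1.46], [0.24, 2.44], [-1.37, 4.51], [0.17, 1.92], [-2.96, 2.96]. Speed limits (rad/s): [2.39, 2.39, 3.14, 3.14, 3.14, 3.14, 3.14].

### API

Orientations are given as a unit quaternion [w, x, y, z].
In Python, from cell import env, kin, camera, calibration, job gives the robot as it stands. The module is installed in compiled form; this text tells all that it offers. Calls block until the motion is done:
- env.reach(position, orientation): joint-space move of the TCP to a pose.
- env.movel(position, velocity=0.15, rot=None, stop_force=None): straight line of the TCP; rot=None keeps the orientation; velocity is the mean speed in m/s. With stop_force (N) it stops when the force on the tool has changed by that much, and returns True; else False.
- env.goto_joints(angles): joint-space move.
- env.grip(opening, f_grip=None): finger opening in m; f_grip is the grip in N (None keeps the last); returns when the fingers have stopped.
- env.dwell(seconds).
- kin.inverse_kinematics(position, orientation): joint angles nearest the present ones, or None.
- env.get_state(): the state.
- camera(name): name is "scene" or "side" or "wrist"; returns (picture, depth): 480x640x3 uint8, blue, green, red; 480x640 float32, m along the optical axis (not along the pixel's ray), 0 where there is no reading.
- calibration(name): a dict with "fx", "fy", "cx", "cy" (pixels), "rvec" (rotation vector, rad) and "tvec" (3), from world to camera coordinates, as OpenCV has them. Camera axes: x right, y down, z forward; pixel columns grow to the right and rows downward; lengths in m; the calibration is good to about 2 mm. A picture is of the moment at which its call begins: read the wrist's pose just before it. calibration takes no time and is no camera call; for the wrist camera it gives the pose at the moment of the call.
A pose or a line that the arm cannot do raises env.PlanningError and nothing moves.
- job.job_done(): hands the job in; it is judged then, once.
The state is a dict: "time": time; "qpos": joint angles; "joint_velocities": joint speeds; "joint_torque": joint torques, N m; "tcp_pos": TCP position; "orientation": TCP orientation; "force": force on the tool from outside, world axes, zero at the start; "torque": the same for the moment, N m; "opening": finger opening in m; "gripper_force": force on a finger pad.
Only numpy, scipy, OpenCV 4.12 (cv2) and the standard library are available. Lean on these libraries where they do the work, as an engineer would, in place of code of your own. Each camera call takes 0.05 s, during which the arm holds its last target. There are 200 camera calls.

## Working session

There is one attempt and no reset: what is moved stays moved. The work goes in short steps, each a Python script; the robot and the scene stay as the last script left them, time stands still between calls to the robot, and variables do not carry over. Pictures are saved under pics/ and viewed, at most 10 in all, crops included, and the job is handed in when it is done.

```bash
mkdir -p pics; cat > h.py <<'E'
import numpy as np, cv2
from cell import env, kin, camera, calibration, job
def ray(c,u,v):
    R=cv2.Rodrigues(np.array(c["rvec"],float))[0]; t=np.array(c["tvec"],float).ravel()
    d=R.T@np.array([(u-c["cx"])/c["fx"],(v-c["cy"])/c["fy"],1.]); return -R.T@t,d
def onplane(c,u,v,z):
    o,d=ray(c,u,v); return o+d*(z-o[2])/d[2]
def cloud(c,dep):
    R=cv2.Rodrigues(np.array(c["rvec"],float))[0]; t=np.array(c["tvec"],float).ravel()
    v,u=np.mgrid[:480,:640]
    P=np.stack([(u-c["cx"])/c["fx"]*dep,(v-c["cy"])/c["fy"]*dep,dep],-1)
    return (P-t)@R
E
python3 - <<'E'
from h import *
for n in("scene","side"):
    p,d=camera(n); cv2.imwrite(f"pics/{n}0.png",p); np.save(f"{n}0.npy",d)
    c=calibration(n); print(n,c,ray(c,320,240)[0],(d>0).mean())
s=env.get_state(); print(s["time"],s["orientation"],env.nose_length)
E
```

```text
scene {'fx': 458.95878356758675, 'fy': 458.95878356758675, 'cx': 323.2076838838009, 'cy': 241.22961214213117, 'rvec': array([ 1.47381468,  1.84675421, -0.99219239]), 'tvec': array([ 0.08336742, -0.27116149,  1.52038715])} [1.38955792 0.25145589 0.63083635] 0.9962337239583333
side {'fx': 539.6967168773637, 'fy': 539.6967168773637, 'cx': 312.4961049221669, 'cy': 239.34999343895134, 'rvec': array([ 0.58640087, -2.51201491,  1.34651665]), 'tvec': array([0.53454481, 0.17558868, 1.08764781])} [0.10323309 0.96002179 0.75315893] 0.9960970052083333
0.1 [-7.51546965e-04  9.79585853e-01  2.01024739e-01 -2.12414863e-04] 0.0726
```

View pics/scene0.png

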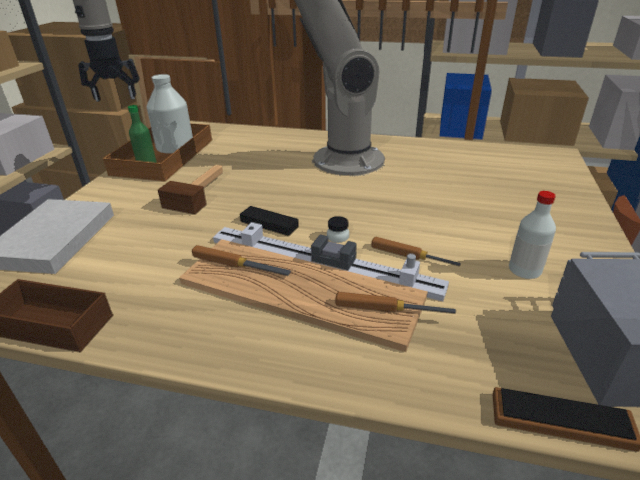

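View pics/side0.png

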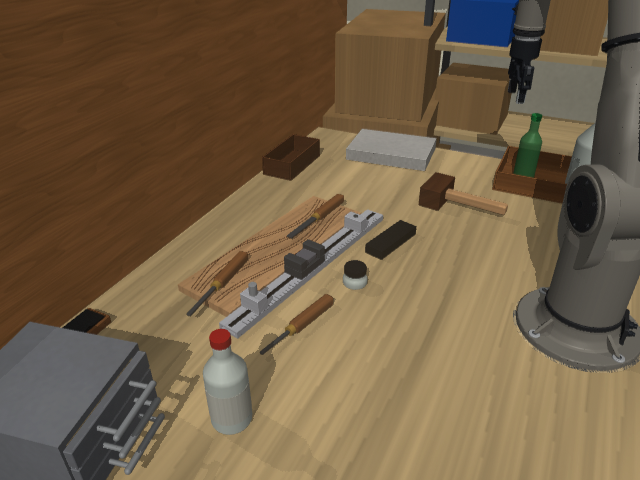

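```bash
cat > m.py <<'E'
from h import *
for n in("scene","side"):
    p=cv2.imread(f"pics/{n}0.png"); d=np.load(f"{n}0.npy"); c=calibration(n); W=cloud(c,d)
    hsv=cv2.cvtColor(p,cv2.COLOR_BGR2HSV); z=W[...,2]
    roi=(W[...,0]>.4)&(W[...,0]<.95)&(abs(W[...,1])<.45)&(d>0)
    print(n)
    # track top: unsaturated, z~16mm
    m=(roi&(abs(z-.016)<.006)&(hsv[...,1]<70)&(hsv[...,2]>90)).astype(np.uint8)
    m=cv2.morphologyEx(m,cv2.MORPH_CLOSE,np.ones((9,9),np.uint8))
    k,l,st,ce=cv2.connectedComponentsWithStats(m)
    for i in range(1,k):
        if st[i,4]>150:
            q=np.array([onplane(c,u,v,.016)[:2] for v,u in np.argwhere(l==i)],np.float32)
            print("track",st[i],cv2.minAreaRect(q))
    for nm,mm in(("dark",(hsv[...,2]<110)&(hsv[...,1]<70)&(z>.035)&(z<.075)),("light",(hsv[...,1]<60)&(hsv[...,2]>110)&(z>.035)&(z<.085))):
        k,l,st,ce=cv2.connectedComponentsWithStats((roi&mm).astype(np.uint8))
        for i in range(1,k):
            if st[i,4]>30:
                P=W[l==i]; print(nm,st[i],P.mean(0).round(4),np.percentile(P,2,0).round(3),np.percentile(P,98,0).round(3))
                t=P[P[:,2]>P[:,2].max()-.006]; print("   top",t.mean(0).round(4),cv2.minAreaRect(t[:,:2].astype(np.float32)))
p=cv2.imread("pics/scene0.png")[215:305,200:460]
q=cv2.imread("pics/side0.png")[190:340,210:400]
a=cv2.resize(p,None,fx=3,fy=3,interpolation=2);b=cv2.resize(q,(390,308))
o=np.zeros((a.shape[0]+308,780,3),np.uint8);o[:270]=a;o[270:,:390]=b
cv2.imwrite("pics/crop.png",o)
E
python3 m.py
```

```text
scene
track [ 213  227   99   35 1100] ((0.5490456819534302, -0.09958775341510773), (0.2624806761741638, 0.0571465939283371), 80.44010925292969)
track [ 341  259  108   39 1299] ((0.6077467203140259, 0.21221381425857544), (0.22480611503124237, 0.058431852608919144), 78.84690856933594)
dark [328 216  20  16 218] [0.4674 0.0617 0.0445] [0.441 0.038 0.036] [0.487 0.083 0.048]
   top [0.4641 0.0603 0.0459] ((0.4625285565853119, 0.05946691334247589), (0.05066809430718422, 0.04676641523838043), 33.332157135009766)
dark [311 235  45  30 716] [0.5914 0.0765 0.0516] [0.558 0.03  0.036] [0.611 0.121 0.063]
   top [0.5825 0.0764 0.0615] ((0.5803093910217285, 0.07502041757106781), (0.08971316367387772, 0.05063137039542198), 78.64244079589844)
dark [406 256   7  12  57] [0.6171 0.2417 0.0631] [0.609 0.236 0.051] [0.621 0.248 0.074]
   top [0.617  0.2411 0.0721] ((0.6161758899688721, 0.23981767892837524), (0.01652180217206478, 0.004394638352096081), 41.870460510253906)
light [241 223  22  18 247] [ 0.5488 -0.129   0.0465] [ 0.519 -0.149  0.036] [ 0.569 -0.114  0.053]
   top [ 0.5445 -0.1306  0.050
[... 1533 characters left out ...]

dark [258 296   9  12  48] [0.5869 0.252  0.0414] [0.584 0.24  0.036] [0.589 0.264 0.048]
   top [0.5868 0.2513 0.0449] ((0.5867981314659119, 0.25111129879951477), (0.023787779733538628, 0.002470112405717373), 79.31172180175781)
light [344 212  22  15 176] [ 0.5422 -0.1231  0.0466] [ 0.519 -0.144  0.036] [ 0.567 -0.11   0.052]
   top [ 0.5417 -0.1269  0.0494] ((0.5435623526573181, -0.1281566321849823), (0.03471409156918526, 0.053050361573696136), 73.04066467285156)
light [240 282  27  26 277] [0.6096 0.2535 0.0505] [0.587 0.237 0.036] [0.635 0.265 0.076]
   top [0.6107 0.2473 0.0753] ((0.6108410358428955, 0.24817457795143127), (0.014276684261858463, 0.016567040234804153), 12.56279468536377)
```

View pics/crop.png

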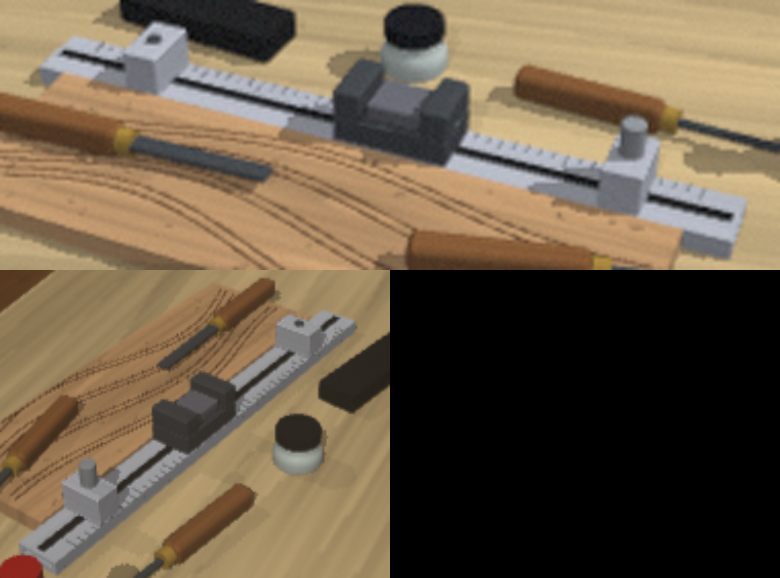

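```bash
cat >> h.py <<'E'
from scipy.spatial.transform import Rotation as Ro
S=np.array([.5795,.0767]); PO=np.array([.6107,.2465])
D=np.array([.0675,.3765]); D/=np.linalg.norm(D); N=env.nose_length
def quat(s):
    x=np.array([*(s*D),0]); z=np.array([0,0,-1.]); R=np.column_stack([x,np.cross(z,x),z])
    return Ro.from_matrix(R).as_quat(scalar_first=True)
E
python3 - <<'E'
from h import *
for s in(1,-1): print(s,kin.inverse_kinematics([*S,.25+N],quat(s)))
qs=[(s,kin.inverse_kinematics([*S,.061+.06+N],quat(s))) for s in(1,-1)]
q0=np.array(env.get_state()["qpos"])
s=min((t for t in qs if t[1] is not None),key=lambda t:abs(np.array(t[1])-q0).max())[0]
print("use",s)
env.grip(0.0)
env.reach([*S,.061+.12+N],quat(s))
c=calibration("wrist");p,d=camera("wrist");cv2.imwrite("pics/w1.png",p);np.save("w1.npy",d)
import pickle;pickle.dump(c,open("w1.pkl","wb"))
st=env.get_state();print(st["time"],st["tcp_pos"],st["qpos"],st["force"],st["opening"])
E
```

```text
1 [ 0.24215584  0.37649086 -0.61601487  1.72412353  0.23863517  1.11676855
 -0.6237436 ]
-1 [ 0.60044637  0.5746005  -1.18077702  1.7029971   0.55829074  1.24982712
  2.25468479]
use 1
3.6167 [0.5797564  0.07555836 0.2535138 ] [ 0.21607478  0.44577395 -0.58700653  1.79587608  0.29073755  0.98711971
 -0.6672329 ] [ 0.01917269 -1.13367182 -0.4377048 ] -0.00038723054139517545
```

View pics/w1.png

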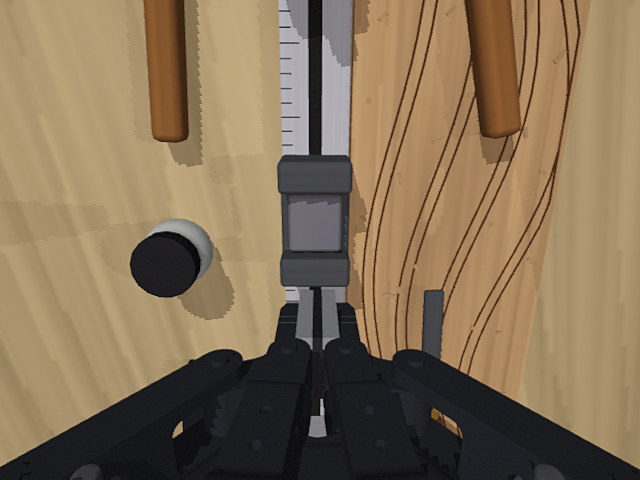

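The wrist view shows the slider aligned with the tool: the pad spans columns 288–343 and rows 193–250, and the end blocks are at rows 157–192 and 252–286.

```bash
python3 - <<'E'
from h import *
import pickle
c=pickle.load(open("w1.pkl","rb"));W=cloud(c,np.load("w1.npy"))
P=W[198:246,292:338].reshape(-1,3);print("pad",P.mean(0),onplane(c,315.5,221.5,.052))
B=W[150:295,270:360].reshape(-1,3);B=B[abs(B[:,2]-.061)<.004]
print("blocks",cv2.minAreaRect(B[:,:2].astype(np.float32)),B.mean(0))
print("from S along/across",(P.mean(0)[:2]-S)@D,(P.mean(0)[:2]-S)@[D[1],-D[0]])
E
```

```text
pad [0.57679343 0.07611658 0.05179497] [0.57751555 0.07614371 0.052     ]
blocks ((0.576809287071228, 0.07448466867208481), (0.0897156298160553, 0.049998458474874496), 79.68714141845703) [0.57752738 0.07844908 0.06036005]
from S along/across -0.00105189568037661 -0.0025611407783091068
```

```bash
cat >> h.py <<'E'
S=np.array([.5785,.0765])
def show(m=""):
    s=env.get_state(); t=np.array(s["tcp_pos"]);f=np.array(s["force"])
    print(m,round(s["time"],2),"tip",t[:2].round(4),round(t[2]-N,4),"along",round((t[:2]-S)@D,4),"F",f.round(1),"Falong",round(f[:2]@D,2)); return t,f
E
python3 - <<'E'
from h import *
env.movel([*S,.070+N],.12); env.dwell(.2); show("above")
print(env.movel([*S,.046+N],.02,stop_force=13)); show("stop")
env.dwell(.3); show("settled")
E
```

```text
above 4.89 tip [0.5789 0.0766] 0.0707 along 0.0001 F [-0.   0.3 -0.2] Falong 0.29
True
stop 5.82 tip [0.5787 0.0768] 0.051 along 0.0004 F [-3.6 -0.8 13.8] Falong -1.38
settled 6.12 tip [0.5786 0.077 ] 0.0516 along 0.0005 F [-3.6 -0.1 13.1] Falong -0.71
```

Contact is at about 0.0515. I'll press to 5 mm depth.

```bash
python3 - <<'E'
from h import *
t,f=show(); z=.0465
print(env.movel([*S,z+N],.015,stop_force=8)); env.dwell(.3); show("pressed")
E
```

```text
6.12 tip [0.5786 0.077 ] 0.0516 along 0.0005 F [-3.6 -0.1 13.1] Falong -0.71
False
pressed 6.82 tip [0.5788 0.0772] 0.048 along 0.0007 F [-4.9  0.  15.2] Falong -0.86
```

```bash
python3 - <<'E'
from h import *
env.movel([*S,.0455+N],.015); env.dwell(.1); show("pressed")
for a in(.012,.03):
    r=env.movel([*(S+a*D),.0455+N],.03,stop_force=6); show(f"{a} {r}")
    if r: break
p,d=camera("scene");cv2.imwrite("pics/s2.png",cv2.resize(p[215:305,200:460],None,fx=3,fy=3,interpolation=2))
c=calibration("wrist");p,d=camera("wrist");W=cloud(c,d)
B=W[(abs(W[...,2]-.061)<.003)];A=(B[:,:2]-S)@D;X=(B[:,:2]-S)@[D[1],-D[0]]
k=(abs(X)<.03)&(A>-.1)&(A<.15);print(np.percentile(A[k],[1,50,99]) if k.any() else None)
E
```

```text
pressed 7.17 tip [0.5788 0.0772] 0.0471 along 0.0008 F [-3.9 -0.3 15.8] Falong -0.98
0.012 False 7.72 tip [0.5811 0.09  ] 0.0473 along 0.0137 F [-5.4  0.4 15.5] Falong -0.54
0.03 False 8.47 tip [0.5843 0.1076] 0.0473 along 0.0317 F [-4.2  1.2 15.6] Falong 0.46
[-0.01070596  0.06314787  0.07401114]
```

View pics/s2.png

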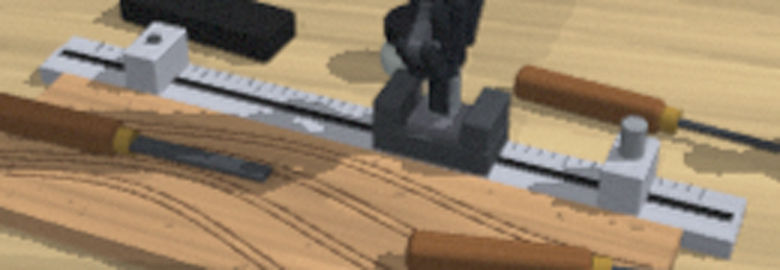

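The slider now spans crop columns 375–508, so it moved with the finger (about 30 mm) and the fingertips are mid-gap. I'll go on to the post stop, slowly at the end.

```bash
python3 - <<'E'
from h import *
r=env.movel([*(S+.098*D),.0455+N],.05,stop_force=7); show(f"{r}")
if not r:
    r=env.movel([*(S+.132*D),.0455+N],.015,stop_force=5); show(f"slow {r}")
c=calibration("wrist");p,d=camera("wrist");W=cloud(c,d)
A=(W[...,:2]-S)@D;X=(W[...,:2]-S)@np.array([D[1],-D[0]])
for z in(.061,.050):
    k=(abs(W[...,2]-z)<.003)&(abs(X)<.024)&(A>.1)&(A<.25);print(z,np.percentile(A[k],[1,50,99]) if k.any() else None)
cv2.imwrite("pics/w3.png",p)
E
```

```text
False 10.07 tip [0.5965 0.1746] 0.0476 along 0.0997 F [-2.9  0.3 15.1] Falong -0.26
slow True 11.21 tip [0.5988 0.1874] 0.0482 along 0.1127 F [-3.7 -3.4 13.8] Falong -4.04
0.061 [0.11836249 0.14437337 0.15492587]
0.05 [0.11243736 0.16831597 0.18441142]
```

View pics/w3.png

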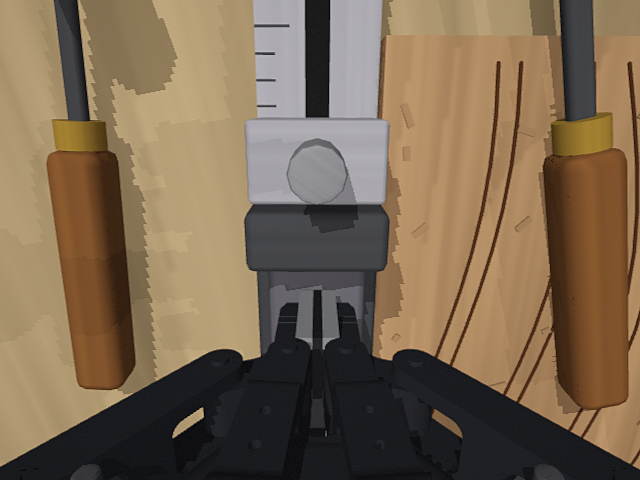

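The block touches the stop in the picture (row about 205, no visible gap). The pad depth has eased a little, so I'll press again, nudge to confirm contact, then lift.

```bash
python3 - <<'E'
from h import *
env.movel([*(S+.1125*D),.0450+N],.015); env.dwell(.2); show("press")
r=env.movel([*(S+.1185*D),.0450+N],.012,stop_force=4.5); show(f"nudge {r}")
t,_=show()
b=(t[:2]-S)@D
env.movel([*(S+(b-.0005)*D),.070+N],.04); show("up")
env.movel([*(S+(b-.0005)*D),.190+N],.15); env.dwell(.2); show("clear")
c=calibration("wrist");p,d=camera("wrist");W=cloud(c,d)
A=(W[...,:2]-S)@D;X=(W[...,:2]-S)@np.array([D[1],-D[0]])
for z in(.061,.050):
    k=(abs(W[...,2]-z)<.003)&(abs(X)<.024)&(A>.0)&(A<.25);print(z,np.percentile(A[k],[1,50,99]),np.histogram(A[k],np.arange(.06,.2,.005))[0])
k=(abs(X)<.012)&(abs(A-b)<.012)&(W[...,2]<.07);print("pad z",np.median(W[...,2][k]))
cv2.imwrite("pics/w4.png",p)
E
```

```text
press 11.74 tip [0.5988 0.1873] 0.0468 along 0.1127 F [-4.7 -3.3 15.5] Falong -4.07
nudge True 12.05 tip [0.5989 0.1876] 0.0472 along 0.113 F [-3.8 -3.1 15.3] Falong -3.69
 12.05 tip [0.5989 0.1876] 0.0472 along 0.113 F [-3.8 -3.1 15.3] Falong -3.69
up 12.8 tip [0.5982 0.1871] 0.0697 along 0.1124 F [-0.6 -0.  -0.2] Falong -0.12
clear 13.95 tip [0.598 0.187] 0.1889 along 0.1122 F [ 0.  -1.2 -0.1] Falong -1.19
0.061 [0.06680222 0.13607072 0.15468867] [  0 268 408 422 432 213   0   0   0   0   0   0   0   0 131 494 529 524
 531   0   0   0   0   5   0   0   0   0]
0.05 [0.08681585 0.12822039 0.18426958] [  0   0   0   0   1 204 295 323 331 333 350 359 356 376 102   0   0   0
  49 475 332 336 311 476 551   0   0   0]
pad z 0.051341425456683305
```

View pics/w4.png

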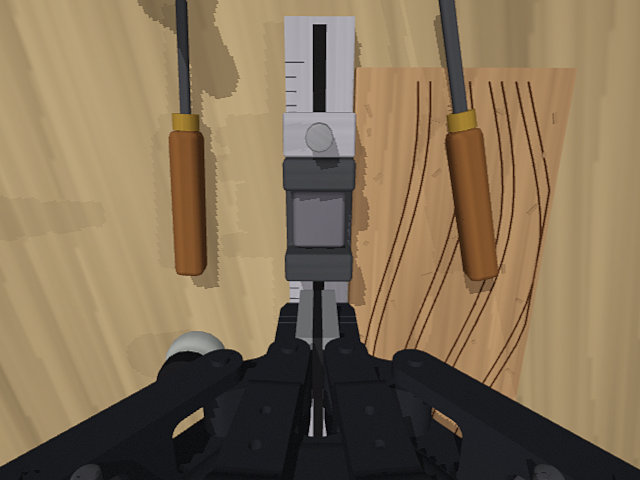

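The slider stands against the post stop (row about 157, no gap). The pad is up at about 0.0515, and the gouges and tub have not moved.

```bash
python3 -c "
from h import *
print(job.job_done())"
```

```text
the job is handed in; nothing more can be done
None
```

The slider now stands against the stop block with the round post, its pad is back up, the arm is clear, and the job is handed in at about 14 s of robot time.

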